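# Open the push-and-turn needle jar and set out the needle rack

### The arm

A 6-joint arm with a two-finger parallel gripper is mounted at the origin on a cart in front of the work surface, level with it; the furniture and walls round the work are solid. World frame = base frame: x ahead of the robot, y to its left, z up, the work surface at z = 0. Lengths are in mm, angles in rad, forces in N, time in s.
With the tool pointing down it reaches from about 275 to 825 mm from the base axis. Payload 5.2 kg.
Tool frame: the origin (TCP) lies at the very end of the fingers, on their centre line; the grasp point (between the pads) lies 19 mm behind it; z points along the fingers, y is the line along which they close (so a half turn about z gives the same grasp; the last joint's range is limited). The gripper opens to 93 mm and grips with 3 to 60 N. Pads are 15 mm wide; open, the fingers measure 128 mm over their backs; the gripper's body (75 mm by 188 mm) begins 65 mm behind the grasp point.
Start: joints at [0.937, 0.259, 1.535, -0, 1.348, -0.203], TCP at [229.658, 499.762, 218.653] pointing down, gripper open.
Joint ranges: [-3.14, 3.14], [-0.91, 2.08], [0.19, 2.58], [-1.22, 4.36], [0.22, 2.71], [-3.12, 3.12]. Speed limits (rad/s): [2.57, 2.57, 3.14, 3.14, 3.14, 3.14].

### API

Orientations are given as [roll, pitch, yaw] about the fixed x, y, z axes, in that order (R = Rz(yaw) Ry(pitch) Rx(roll)).
In Python, from bench import robot gives the robot as it stands. The module is installed in compiled form; this text tells all that it offers. Calls block until the motion is done:
- robot.move_ptp(position, orientation): joint-space move of the TCP to a pose.
- robot.move_linear(position, ori=None, speed=150, f_stop=None): straight line of the TCP; ori=None keeps the orientation; speed is the mean speed in mm/s. With f_stop (N) it stops when the force on the tool has changed by that much, and returns True; else False.
- robot.move_j(angles): joint-space move.
- robot.move_gripper(opening): opening from 0.0 (shut) to 1.0 (fully open); the grip force is fixed at half the most; returns when the fingers have stopped.
- robot.sleep(seconds).
- robot.inverse_kinematics(position, orientation): joint angles nearest the present ones, or None.
- robot.get_image(name): name is "scene" or "top" or "wrist"; returns a dict with "img" (480x640x3 uint8, blue, green, red), "fovy" (degrees; the focal length in pixels is half the picture's height over the tangent of half this angle, whatever the lens; pixels are square), "cx", "cy" (the principal point, pixels), "eye" and "orientation" of the camera in the world. Camera axes: x right, y down, z forward; pixel columns grow to the right and rows downward; lengths in mm; the calibration is good to about 2 mm. A picture is of the moment at which its call begins. There is no depth.
A pose or a line that the arm cannot do raises robot.MotionError and nothing moves.
- robot.hand_in(): hands the job in; it is judged then, once.
Readings, each from a call of its own:
- robot.current_t(): time.
- robot.current_qpos(): joint angles.
- robot.current_joint_vel(): joint speeds.
- robot.current_joint_efforts(): joint torques, N m.
- robot.current_tcp_pos(): TCP position.
- robot.current_eef_rot(): TCP orientation.
- robot.current_contact_force(): force on the tool from outside, world axes, zero at the start.
- robot.current_ft_torque(): the same for the moment, N m.
- robot.current_gripper_width(): opening from 0.0 (shut) to 1.0 (fully open).
- robot.current_finger_force(): force on a finger pad.
Only numpy, scipy, OpenCV 4.12 (cv2) and the standard library are available. Lean on these libraries where they do the work, as an engineer would, in place of code of your own. Each camera call takes 0.05 s, during which the arm holds its last target. There are 200 camera calls.

### The job

The needles are locked in the amber jar that leans in the wooden stand: its child-safe cap comes off only when it is pushed down firmly against its spring and turned anticlockwise while held down. Take the cap off and stand it, right way up, on the table away from the pink plate, then draw the needle rack out of the jar by its knob and stand it upright on the flat middle of the plate. Put both down gently, never tip the rack over, and leave the other things on the table where they are.

Things in the scene. Friction and masses are not known exactly. Their poses are not given: they have to be found in the camera images.
- jar_stand: Fixed wooden stand, base 170 x 126 mm, two cheeks 119 mm high, an amber jar clamped between them. Origin: middle of the underside, on the table; z up. The jar leans 30 degrees towards the stand's -x: its axis, out of the mouth, is (-0.5, 0, 0.866) in the stand's axes. The stand faces the robot within 20 degrees, on the left or the right; the plate is on the other side, the table between them bare.
- jar_rim (a point): Centre of the jar's mouth at rim height, at (-0.021, 0, 0.149) in the stand's axes; its own axes are the stand's, not tilted. The jar's bore is 62 mm wide and 106 mm deep, its neck 70 mm outside.
- safety_cap: White ribbed cap, 100 g: a skirt 92 mm wide and 29 mm high, and on it a round knob up to 64 mm. Origin: centre of its open lower edge; z is its axis, out through the knob. On the jar its z is the jar's axis, its origin 16 mm below the rim. Once free it lifts off along the axis, at least 60 mm before it goes sideways, to clear the rack's knob, which stands inside it.
- cap_knob (a point): Middle of the cap's round ribbed knob, on the axis, 46.5 mm from the cap's origin. The knob is 57 mm thick; it rises 35 mm above the flat shoulder of the skirt (from 29 to 64 mm above the cap's origin). Turning takes about 0.5 N m while pressed: grip it hard (50 N), for a weak grip slips round or along it by a millimetre or more.
- spring_collar (a joint): How far (m) the spring collar under the cap is pushed in along the jar's axis: 0 locked, stop at 0.0085. It pushes the cap up with 8 N, plus 0.85 N per mm. The cap's three lugs come past the catches beyond 4 mm (6 mm, about 12 N, is right); held there, turn the cap anticlockwise seen from above (positive about its z). It is free from 32 to 85 degrees (60 is right). Clockwise it is stopped.
- needle_rack: Needle rack in the jar, 140 mm high, 200 g: brass foot 54 mm wide, 12 mm thick; thin stem; wooden disc 52 mm wide at mid height with nine needles. Origin: centre of the foot's underside; z up the stem. It stands on the jar's floor, parallel to the jar's axis, up to 4 mm off it, and is drawn out along that axis by 110 mm.
- rack_knob (a point): Middle of the round wooden knob on top of the rack, 20 mm thick, 40 mm high (100 to 140 mm above the rack's foot; this point at 120 mm). In the jar its upper 34 mm stand out of the mouth.
- bead_plate: Pink round plate, 216 mm across, rim 24 to 27 mm high, lying fixed on the table. Origin: centre of its underside. Its floor is flat within 30 mm of the centre, 6 to 8 mm above the table.
- masking_tape: Roll of masking tape lying flat at the back, 98 mm wide, 25 mm high; origin: centre of its underside. A bystander.
- thread_spool: White spool of thread standing at the back, 35 mm wide, 58 mm high; origin: centre of its underside. A bystander.
- snips: Blue-handled scissors lying flat at the front right, 199 mm long; origin near their middle, on the table. A bystander.
- bead_wheel: Round clear bead box at the front left, 82 mm wide, 17 mm high; origin: centre of its underside. A bystander.
There are look-alikes about, which are no part of the job. What is meant by the safety_cap is not black, and is the larger of those in its own colour.

How it is judged:
By the outcome, as a careful person would: the job done as asked, in the order asked, and still so for the second after the job is handed in, with the robot touching nothing.
It also fails if it takes over 64 s, if anything falls off the work surface, if the arm or the gripper's body presses on something with over 40 N, if the wrist force passes 120 N, or if a joint passes its speed limit or range.

## Working session

There is one attempt and no reset: what is moved stays moved. The work goes in short steps, each a Python script; the robot and the scene stay as the last script left them, time stands still between calls to the robot, and variables do not carry over. Pictures are saved under pics/ and viewed, at most 10 in all, crops included, and the job is handed in when it is done.

```bash
mkdir -p pics; ls
python3 - <<'E'
from bench import robot
import cv2
for n in ("scene","top","wrist"):
    d=robot.get_image(n); cv2.imwrite(f"pics/{n}0.png",d["img"]); print(n,d["fovy"],d["cx"],d["cy"],d["eye"],d["orientation"])
print(robot.current_t(),robot.current_eef_rot(),robot.current_gripper_width(),robot.current_contact_force())
E
```

```text
pics
scene 49.26224173751031 323.1028267907709 242.7974866009225 [-100.73130315 -669.1243431   822.92872514] [-2.22536713 -0.01888828 -0.77686717]
top 42.45380410454699 326.4680956248162 247.8266777226166 [ 2.92267183e+02 -1.12044925e+00  1.55129179e+03] [-2.9615944  -0.01763278 -1.56876294]
wrist 70.86327676255405 322.92505100959437 241.81233382553856 [154.21038596 534.92667937 383.0043688 ] [2.84223147e+00 1.80599198e-03 1.13883589e+00]
0.15 [-3.14026172e+00 -2.75291605e-04  2.71078222e+00] 1.0009628553248642 [0.88085523 0.33814671 0.00350623]
```

View pics/scene0.png

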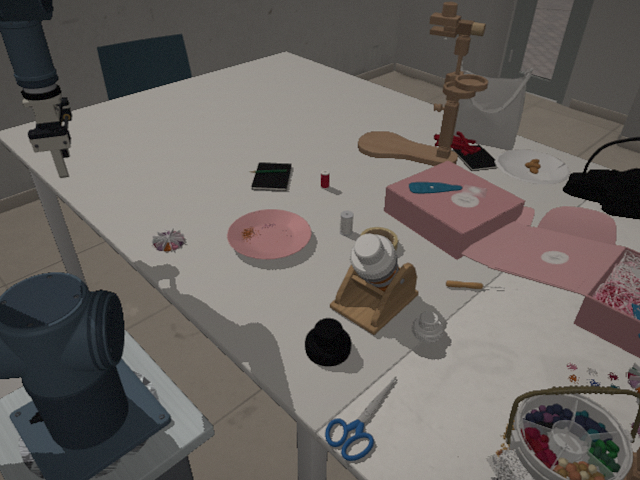

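View pics/top0.png

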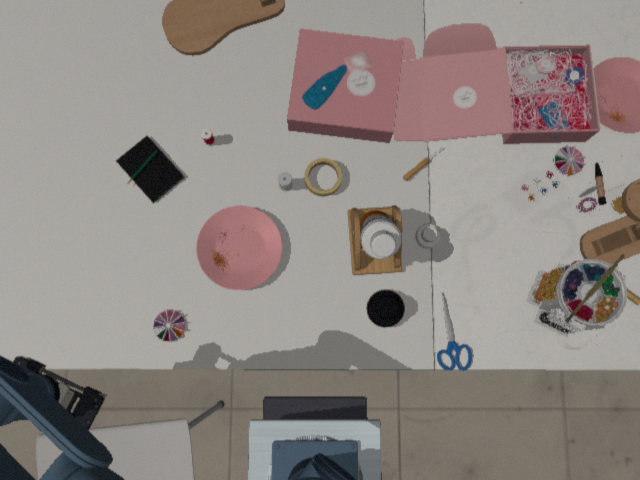

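The scene view shows the white cap on the leaning jar at about (375,258), with the plate at (270,235). The top view has the stand at (377,240), the cap knob at (380,232) and the plate at (240,247). The black cap at (385,308) and the clear one at (427,235) are look-alikes. Next I'll get rough positions and move the wrist camera in for a closer look.

```bash
cat > h.py <<'E'
from bench import robot
import numpy as np, cv2
from scipy.spatial.transform import Rotation as Ro
def rot(o): return Ro.from_euler('xyz',o).as_matrix()
def eul(R): return list(Ro.from_matrix(R).as_euler('xyz'))
def f(d): return 240/np.tan(np.radians(d["fovy"])/2)
def ray(d,p):
    v=rot(d["orientation"])@[(p[0]-d["cx"])/f(d),(p[1]-d["cy"])/f(d),1]
    return np.array(d["eye"]),v/np.linalg.norm(v)
def onz(d,p,z):
    e,v=ray(d,p); return e+v*(z-e[2])/v[2]
def proj(d,X):
    q=rot(d["orientation"]).T@(np.array(X)-d["eye"]); return [d["cx"]+f(d)*q[0]/q[2],d["cy"]+f(d)*q[1]/q[2]]
def tool():
    return np.array(robot.current_tcp_pos()),rot(robot.current_eef_rot())
def snap(n,name):
    d=robot.get_image(n); cv2.imwrite(f"pics/{name}.png",d["img"]); np.savez(f"pics/{name}.npz",**d); return d
def load(name):
    d=np.load(f"pics/{name}.npz"); return {k:d[k] for k in d}
E
python3 - <<'E'
from h import *
d=snap("top","top1"); w=snap("wrist","w1"); s=snap("scene","s1")
P,R=tool(); C=rot(w["orientation"])
print("cam in tool",R.T@(w["eye"]-P)); print(R.T@C)
for p in [(349,208),(401,206),(405,272),(355,275)]: print("stand corner",onz(d,p,20)[:2])
print("knob",onz(d,(380,232),190)); print("plate",onz(d,(240,247),25)); print("blackcap",onz(d,(385,308),30)); print("spool",onz(d,(285,181),40),"wheel",onz(d,(170,325),10))
print("edge",onz(d,(300,368),0), "free", onz(d,(300,310),0))
E
```

```text
cam in tool [  83.21070817    0.60365698 -164.85581694]
[[-1.13194432e-03 -9.55456553e-01 -2.95129623e-01]
 [ 9.99999123e-01 -8.78488978e-04 -9.91378891e-04]
 [ 6.87951336e-04 -2.95130486e-01  9.55456709e-01]]
stand corner [674.57413796 -84.83273027]
stand corner [ 680.68806654 -217.89311616]
stand corner [ 510.44064957 -224.60562943]
stand corner [502.29798168 -99.07739841]
knob [ 576.9508572  -145.20795348  190.        ]
plate [571.06978428 189.20399156  25.        ]
blackcap [ 419.28139484 -171.89976209   30.        ]
spool [738.88567729  78.20114428  40.        ] wheel [377.17815916 358.16950695  10.        ]
edge [273.44273513  36.6902887    0.        ] free [416.03716499  38.07314693   0.        ]
```

```bash
cat >> h.py <<'E'
def frame(yaw,tilt=30,turn=0):
    "tool orientation: z against jar axis, turned (deg) about jar axis"
    S=Ro.from_euler('z',yaw,degrees=True).as_matrix()
    t=np.radians(tilt); a=S@[-np.sin(t),0,np.cos(t)]; x=S@[0,1,0.]
    R0=np.column_stack([x,np.cross(-a,x),-a])
    return Ro.from_rotvec(a*np.radians(turn)).as_matrix()@R0, a
E
python3 - <<'E'
from h import *
R,a=frame(3)
K=np.array([555,-155,190.])
for t in (-90,-60,-30,0,30,60,90):
    R2,_=frame(3,30,t); q=robot.inverse_kinematics(list(K-30*a),eul(R2)); print(t,None if q is None else np.round(q,2))
robot.move_ptp(list(K+110*a),eul(R)); print(robot.current_t(),robot.current_qpos())
w=snap("wrist","w2"); print(w["eye"])
E
```

```text
-90 [-0.67  0.13  1.98  0.54  0.7   0.49]
-60 [-0.67  0.13  1.98  0.54  0.7  -0.03]
-30 [-0.67  0.13  1.98  0.54  0.7  -0.56]
0 [-0.67  0.13  1.98  0.54  0.7  -1.08]
30 [-0.67  0.13  1.98  0.54  0.7  -1.6 ]
60 [-0.67  0.13  1.98  0.54  0.7  -2.13]
90 [-0.67  0.13  1.98  0.54  0.7  -2.65]
2.8167 [-0.79936139 -0.11704308  1.90237009  0.45172243  1.04080274 -1.02159354]
[412.49416565 -78.52402194 428.0745313 ]
```

View pics/w2.png

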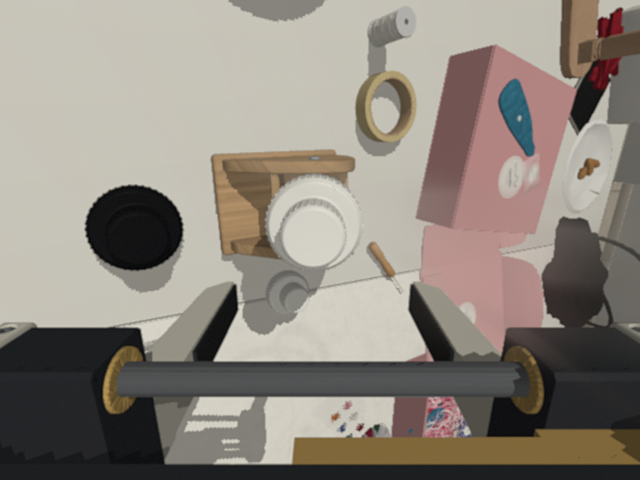

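The wrist view shows the cap knob top at about (313,237) and the skirt around (313,222). The stand base's front-left corners are at (213,155) and (222,253), its back corner is at (335,150), and the black look-alike is at (135,227). I'll enlarge both views for exact pixels.

Run:
```python
from h import *
w=load("w2"); t=load("top1")
a=cv2.resize(w["img"][130:290,200:380],None,fx=2.3,fy=2.3,interpolation=cv2.INTER_CUBIC)
b=cv2.resize(t["img"][196:288,340:412],None,fx=4,fy=4,interpolation=cv2.INTER_CUBIC)
c=np.zeros((368,a.shape[1]+b.shape[1],3),np.uint8); c[:a.shape[0],:a.shape[1]]=a; c[:b.shape[0],a.shape[1]:]=b
cv2.imwrite("pics/crop1.png",c); print(c.shape,a.shape)
for h in (120,160,190,210): print(h,onz(w,(313,237),h),onz(t,(381,236),h))
```

```text
(368, 702, 3) (368, 414, 3)
120 [ 583.27346287 -172.14190676  120.        ] [ 581.93482124 -154.85746941  120.        ]
160 [ 561.09969907 -159.98668128  160.        ] [ 573.83954284 -150.56101439  160.        ]
190 [ 544.46937623 -150.87026217  190.        ] [ 567.76808404 -147.33867313  190.        ]
210 [ 533.38249433 -144.79264943  210.        ] [ 563.72044484 -145.19044562  210.        ]
```

View pics/crop1.png

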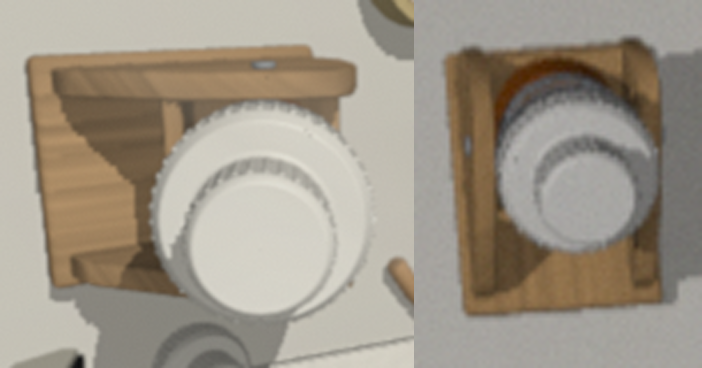

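```bash
cat >> h.py <<'E'
def tri(obs):
    A=np.zeros((3,3));b=np.zeros(3)
    for d,p in obs:
        e,v=ray(d,p); M=np.eye(3)-np.outer(v,v); A+=M; b+=M@e
    X=np.linalg.solve(A,b); return X,[np.linalg.norm(np.cross(X-ray(d,p)[0],ray(d,p)[1])) for d,p in obs]
E
python3 - <<'E'
from h import *
w=load("w2"); t=load("top1")
cw=lambda x,y:((x+.5)/2.3+199.5,(y+.5)/2.3+129.5)
ct=lambda x,y:((x-414+.5)/4+339.5,(y+.5)/4+195.5)
print("knob top",tri([(w,cw(260,243)),(t,ct(587,201))]))
for n,p,q in [("FL",(28,60),(468,312)),("FR",(55,283),(660,298)),("BL",(310,47),(446,56))]:
    print(n,tri([(w,cw(*p)),(t,ct(*q))]),onz(w,cw(*p),16),onz(t,ct(*q),16))
# plate: pink mask ellipse in the top view
g=cv2.cvtColor(t["img"],cv2.COLOR_BGR2HSV); m=((g[...,0]<8)|(g[...,0]>168))&(g[...,1]>50)&(g[...,2]>90)
m=m.astype(np.uint8)*255; m[:, :180]=0; m[:,300:]=0; m[:190]=0; m[300:]=0
c=max(cv2.findContours(m,0,1)[0],key=cv2.contourArea); c=cv2.convexHull(c); e=cv2.fitEllipse(c); print("plate ell",e,onz(t,e[0],25))
E
```

```text
knob top (array([ 546.21026859, -151.18421282,  185.86661262]), [np.float64(0.5766112052034538), np.float64(0.5766112052034705)])
FL (array([510.2765822 , -95.67588282, -14.29924085]), [np.float64(0.8501123232807581), np.float64(0.8501123232807826)]) [503.33854826 -93.74254879  16.        ] [506.30418656 -94.64645755  16.        ]
FR (array([ 518.06741319, -218.51689756,   -3.59104706]), [np.float64(0.5715306315454931), np.float64(0.5715306315453065)]) [ 512.78610598 -212.40639801   16.        ] [ 515.72561462 -215.51975182   16.        ]
BL (array([672.29079926, -81.64968487,  11.85033567]), [np.float64(0.0826356812446615), np.float64(0.08263568124460006)]) [669.68687913 -81.53750645  16.        ] [671.27780838 -81.51452534  16.        ]
plate ell ((239.0192108154297, 247.3658447265625), (83.6659927368164, 86.06181335449219), 67.92413330078125) [570.12525332 191.62997609  25.        ]
```

Run:
```python
from h import *
K=np.array([546,-151.,190]); out=[]; obs=[]
for t in (-90,90):
    R,a=frame(4.4,30,t)
    robot.move_ptp(list(K+80*a),eul(R)); w=snap("wrist",f"k{t}")
    p=np.array(proj(w,K)); o=(p-80).astype(int)
    s=4; im=cv2.resize(w["img"][o[1]:o[1]+160,o[0]:o[0]+160],None,fx=2.4,fy=2.4,interpolation=cv2.INTER_CUBIC)
    g=cv2.GaussianBlur(cv2.cvtColor(im,cv2.COLOR_BGR2GRAY),(5,5),0)
    r=28.5*f(w)/np.linalg.norm(w["eye"]-K)*2.4
    c=cv2.HoughCircles(g,cv2.HOUGH_GRADIENT_ALT,1.5,5,param1=60,param2=.3,minRadius=int(r*.85),maxRadius=int(r*1.12))
    print(t,"pred",p,"r",r,None if c is None else c[0][:5])
    cv2.circle(im,tuple(((p-o)*2.4).astype(int)),2,(0,0,255),-1)
    if c is not None:
        x,y,rr=c[0][0]; cv2.circle(im,(int(x),int(y)),int(rr),(0,255,0),1); q=((x+.5)/2.4-.5+o[0],(y+.5)/2.4-.5+o[1]); obs.append((w,q)); print(q,onz(w,q,190.6))
    out.append(im)
cv2.imwrite("pics/crop2.png",np.hstack(out)); print(robot.current_t())
if len(obs)==2: print(tri(obs))
```

```text
-90 pred [324.16322037 249.49744333] r 89.21520578008455 [[198.      196.5      87.52953]
 [153.      174.       86.82797]
 [147.      148.5      82.40394]
 [226.5     246.       91.5108 ]]
(np.float64(326.2083282470703), np.float64(250.5833282470703)) [ 545.15309525 -152.62898196  190.6       ]
90 pred [322.06875883 251.07247942] r 89.04220453133152 [[187.5     186.       87.90595]
 [190.5     163.5      86.0025 ]
 [159.      144.       90.13544]
 [166.5     175.5      89.65202]
 [226.5     163.5      91.34988]]
(np.float64(319.8333282470703), np.float64(248.2083282470703)) [ 542.1645194  -152.98013356  190.6       ]
6.975
(array([ 545.81933789, -152.68213749,  187.32635055]), [np.float64(0.06826297507795465), np.float64(0.06826297507790005)])
```

View pics/crop2.png

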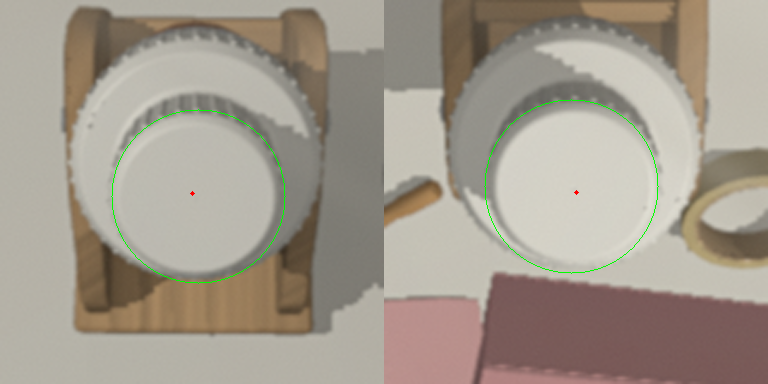

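The green circles sit on the knob face in both flipped views, at crop centres about (196,196) and (187,187). That puts the knob top at about (543.9,-152.8,190.6). Now I'll touch the shoulder and grip.

Run:
```python
from h import *
R,a=frame(4.4,30,-60); K=np.array([543.9,-152.8,190.6])
robot.move_ptp(list(K+20*a),eul(R)); robot.move_gripper(0.76); print(robot.current_gripper_width())
robot.move_linear(list(K-23*a),speed=80)
print("free",robot.current_contact_force())
hit=robot.move_linear(list(K-45*a),speed=20,f_stop=4)
P,_=tool(); print(hit,"depth",(K-P)@a,"lat",(P-K)-((P-K)@a)*a,robot.current_contact_force())
robot.move_gripper(0.0)
P2,R2=tool(); print("grip",robot.current_gripper_width()*93,robot.current_finger_force(),robot.current_contact_force(),robot.current_ft_torque(),P2-P,robot.current_t())
```

```text
0.7575796799101308
free [-0.04773186  0.16571814  0.40798181]
True depth 35.78264999857623 lat [ 0.02917313 -0.0957533   0.0125522 ] [-4.72908653 -0.31005316  6.03350369]
grip 56.403532788577174 30.605739001039183 [-2.8851663  -1.04568183  5.95557887] [-0.14424278  0.26266495 -0.0774856 ] [ 0.08242893 -0.41700094  0.57975504] 11.5667
```

Run:
```python
from h import *
R,a=frame(4.4,30,-60); K=np.array([543.9,-152.8,190.6])
robot.move_linear(list(K-42*a),eul(R),speed=20)
P,_=tool(); F=np.array(robot.current_contact_force()); print("press depth",(K-P)@a,"axial",F@a,"lat",F-(F@a)*a)
```

```text
press depth 41.37100378624022 axial 12.956460837333374 lat [-1.73116554  0.12498422 -0.99100713]
```

Run:
```python
from h import *
K=np.array([543.9,-152.8,190.6])
for t in (-45,-25,-5,3):
    R,a=frame(4.4,30,t); robot.move_ptp(list(K-42*a),eul(R))
    P,Rc=tool(); F=np.array(robot.current_contact_force()); T=np.array(robot.current_ft_torque())
    print(t,"depth",(K-P)@a,"ax",F@a,"lat",np.linalg.norm(F-(F@a)*a),"torque",T@a,robot.current_gripper_width()*93, robot.current_t())
w=snap("wrist","turned"); print(np.round(robot.current_qpos(),2))
```

```text
-45 depth 41.30872079202143 ax 11.606832319251735 lat 1.7922909397549551 torque 0.7207346842088486 56.1929002483979 12.3833
-25 depth 41.22406280974678 ax 11.655215538954877 lat 2.2627227136525088 torque 0.3209602100081146 56.21977484924692 12.8083
-5 depth 41.23517949025653 ax 11.33718127135155 lat 1.9504659354495475 torque 0.4124718324196257 56.65668654942035 13.2333
3 depth 41.17378612932676 ax 12.253397206521335 lat 1.6830065252742965 torque 0.23124680489186433 56.04559925157589 13.4917
[-0.68  0.14  2.    0.57  0.69 -1.19]
```

Run:
```python
from h import *
K=np.array([543.9,-152.8,190.6]); R,a=frame(4.4,30,3)
hit=robot.move_linear(list(K-26*a),speed=25,f_stop=22)
P,_=tool(); F=np.array(robot.current_contact_force()); print(hit,"depth",(K-P)@a,"ax",F@a,F-(F@a)*a,robot.current_gripper_width()*93)
```

```text
False depth 26.173200461660187 ax -0.033940935332577145 [-0.23628796 -0.24089566 -0.14668902] 56.27954327198542
```

Run:
```python
from h import *
s=snap("scene","s2"); w=snap("wrist","w3")
a=cv2.resize(s["img"][190:340,290:450],None,fx=2.5,fy=2.5,interpolation=cv2.INTER_CUBIC)
b=cv2.resize(w["img"],(500,375)); cv2.imwrite("pics/crop3.png",np.hstack([a[:375],b[:375]]) [:, :800])
print(a.shape)
```

```text
(375, 400, 3)
```

View pics/crop3.png

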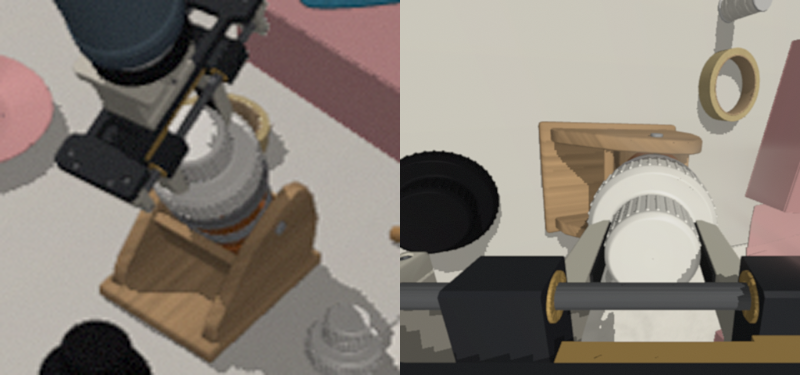

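The fingers still appear to be at the cap's shoulder, and the cap looks raised off the jar's neck, with amber visible below it. I'll check numerically that it stays fixed in the gripper, then lift on along the axis.

Run:
```python
from h import *
K=np.array([543.9,-152.8,190.6]); R,a=frame(4.4,30,3)
t=load("turned"); w=load("w3")
x,y=int(652-400),int(245); x=int(x*1.28); y=int(y*1.28)
def sh(A,B):
    tp=cv2.cvtColor(A["img"],7-1)[y-35:y+35,x-50:x+50]; r=cv2.matchTemplate(cv2.cvtColor(B["img"],6)[y-75:y+75,x-90:x+90],tp,cv2.TM_CCOEFF_NORMED); m=cv2.minMaxLoc(r); return m[1],m[3][0]-40,m[3][1]-40
print(sh(t,w))
hit=robot.move_linear(list(K+50*a),speed=120,f_stop=20)
w4=snap("wrist","w4"); print(hit,sh(w,w4),robot.current_t(),robot.current_contact_force(),robot.current_gripper_width()*93)
```

```text
(0.9766588807106018, 0, 0)
False (0.9781524538993835, 0, 0) 15.2667 [ 0.08878886 -0.68706289 -0.72486842] 56.52920054430549
```

Run:
```python
from h import *
R,a=frame(4.4,0,-20); e=eul(R)
print(np.round(robot.inverse_kinematics([415,30,240],e),2))
robot.move_ptp([415,30,240],e)
robot.move_linear([415,30,40],speed=150)
hit=robot.move_linear([415,30,20],speed=15,f_stop=3)
P,Rc=tool(); print(hit,P,Rc[:,2],robot.current_contact_force(),robot.current_t())
```

```text
[-0.2  -0.    1.79 -0.    1.36  0.07]
True [414.89522425  29.99024518  29.25284331] [-3.36041090e-04 -2.04170099e-05 -9.99999943e-01] [-4.20318885e-01 -3.87017500e-03  5.05926540e+00] 18.6583
```

Run:
```python
from h import *
robot.move_gripper(0.78); robot.move_linear([415,30,130],speed=150)
snap("scene","s3"); 
C=np.array([570,191.5]); D=[]
for n,t in (("pA",90),("pB",-90)):
    R,_=frame(0,0,t); P=C+146*R[:2,0]
    robot.move_ptp([P[0],P[1],220],eul(R)); w=snap("wrist",n)
    print(n,proj(w,[*C,25]),robot.current_t())
K=np.array([543.9,-152.8,190.6])
for t in (-90,90):
    R,a=frame(4.4,30,t); robot.move_ptp(list(K-14*a+85*a),eul(R)); w=snap("wrist",f"r{t}"); print(t,proj(w,K-14*a),robot.current_t())
ims=[load(n)["img"] for n in ("pA","pB","r-90","r90")]
ims=[cv2.resize(i,(400,300)) for i in ims]
cv2.imwrite("pics/four.png",np.vstack([np.hstack(ims[:2]),np.hstack(ims[2:])]))
```

```text
pA [np.float64(322.99997422120464), np.float64(334.70067085639005)] 21.4167
pB [np.float64(323.75781693037845), np.float64(333.529155205119)] 24.0583
-90 [np.float64(323.7724131555997), np.float64(248.300837126933)] 25.625
90 [np.float64(322.0214335991616), np.float64(249.01619307125398)] 28.325
```

View pics/four.png

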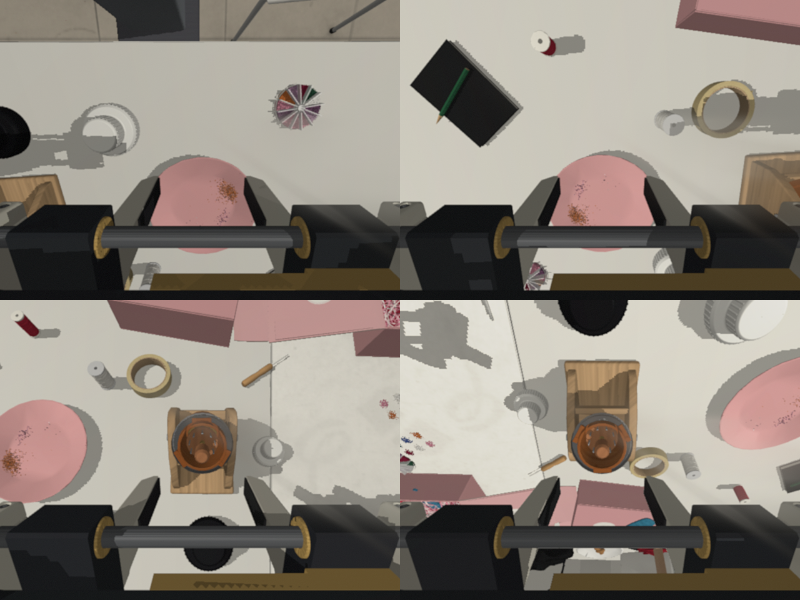

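Cap: it's standing upright on the table, at about (110,130) in the upper-left panel. Plate: the upper arcs are visible in both plate panels. Rack: its knob is in the mouth at about (202,455) and (602,456) in the lower panels. I'll fit the plate circle from the arcs and zoom in on the knob.

Run:
```python
from h import *
from scipy.optimize import least_squares
pts=[]
for n in ("pA","pB"):
    d=load(n); g=cv2.cvtColor(d["img"],cv2.COLOR_BGR2HSV)
    m=(((g[...,0]<10)|(g[...,0]>166))&(g[...,1]>45)&(g[...,2]>70)).astype(np.uint8); m[:235]=0; m[330:]=0; m[:,:225]=0; m[:,420:]=0
    q=[]
    for x in range(262,388,3):
        c=np.where(m[:,x])[0]
        if len(c): q.append(onz(d,(x,c[0]-.5),26)[:2])
    q=np.array(q); pts.append(q)
    for r in (None,108): pass
    s=least_squares(lambda p:np.hypot(*(q-p).T)-108,[570,191],loss="soft_l1"); print(n,len(q),s.x,np.abs(s.fun).max())
q=np.vstack(pts); s=least_squares(lambda p:np.hypot(*(q-p[:2]).T)-p[2],[570,191,108],loss="soft_l1"); print("both",s.x,np.abs(s.fun).max())
out=[]
for n in ("r-90","r90"):
    d=load(n); i=d["img"][200:300,260:380]; out.append(cv2.resize(i,None,fx=3.3,fy=3.3,interpolation=cv2.INTER_CUBIC))
cv2.imwrite("pics/crop4.png",np.hstack(out))
d=load("s3");
```

```text
pA 42 [570.04363551 192.09671025] 0.8611393953670614
pB 42 [572.62730023 192.7606162 ] 0.7485898216037725
both [571.34132845 192.43911743 109.18394319] 1.2858057490587385
```

View pics/crop4.png

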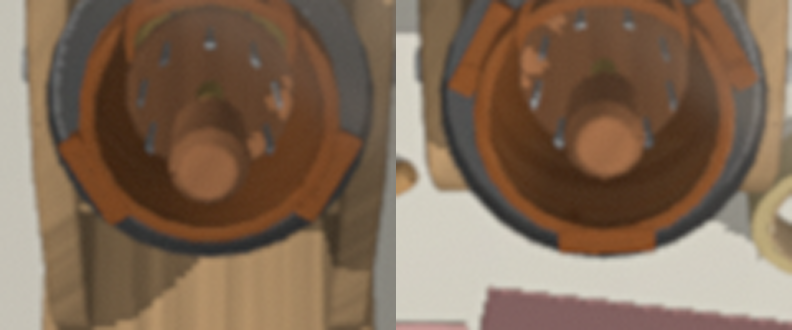

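Plate centre is about (571.3,192.4). The knob's top disc is centred at crop pixels (206,166) on the left and (211,146) on the right. I'll triangulate it and grasp.

Run:
```python
from h import *
K=np.array([543.9,-152.8,190.6]); A,B=load("r-90"),load("r90")
X,res=tri([(A,(260+206.5/3.3-.5,200+166.5/3.3-.5)),(B,(260+211.5/3.3-.5,200+146.5/3.3-.5))])
R,a=frame(4.4,30,0)
Q=X+(((K-14.5*a)-X)@a)*a
print("X",X,res,"axial diff",(X-K)@a,"lateral",Q-(K-14.5*a))
robot.move_gripper(0.5)
robot.move_ptp(list(Q+25*a),eul(R))
hit=robot.move_linear(list(Q-30*a),speed=60,f_stop=5)
P,_=tool(); print(hit,P-(Q-30*a),robot.current_contact_force())
if not hit:
    robot.move_gripper(0.0)
    P2,_=tool(); print(robot.current_gripper_width()*93,robot.current_finger_force(),robot.current_contact_force(),P2-P,robot.current_t())
np.save("Q.npy",Q)
```

```text
X [ 550.52386381 -151.0028465   173.28186634] [np.float64(0.05090437263545802), np.float64(0.05090437263543317)] axial diff -18.36905244988386 lateral [-2.53359334  1.09252558 -1.41006759]
False [ 0.11974259 -0.08319557  0.2946349 ] [ 0.06482094 -0.24059996 -0.22277304]
19.033580600239524 30.004033222721773 [-1.11430223  0.10800421  1.6161187 ] [-0.19642622 -0.00479997 -0.15412096] 31.9667
```

Run:
```python
from h import *
Q=np.load("Q.npy"); R,a=frame(4.4,30,0)
hit=robot.move_linear(list(Q+92*a),eul(R),speed=90,f_stop=12)
print(hit,robot.current_contact_force(),robot.current_gripper_width()*93,robot.current_t())
if not hit:
    P=Q+92*a+np.array([-10,0,90]); robot.move_linear(list(P),speed=120)
    Rv,_=frame(4.4,0,0)
    robot.move_ptp([500,60,330],eul(Rv)); robot.move_linear([571.3,192.4,200],speed=120)
    s=snap("scene","s4"); w=snap("wrist","w5"); print(robot.current_t(),robot.current_contact_force(),robot.current_gripper_width()*93)
    b=s["img"][120:420,150:450]; b=cv2.resize(b,None,fx=1.5,fy=1.5); c=cv2.resize(w["img"],(350,262)); o=np.zeros((450,800,3),np.uint8); o[:,:450]=b; o[:262,450:]=c; cv2.imwrite("pics/place.png",o)
```

```text
False [ 0.1023762   0.82754614 -2.41059765] 18.903928510326477 33.475
37.1667 [ 0.12129597  0.50116317 -2.06107624] 19.485462891450002
```

View pics/place.png

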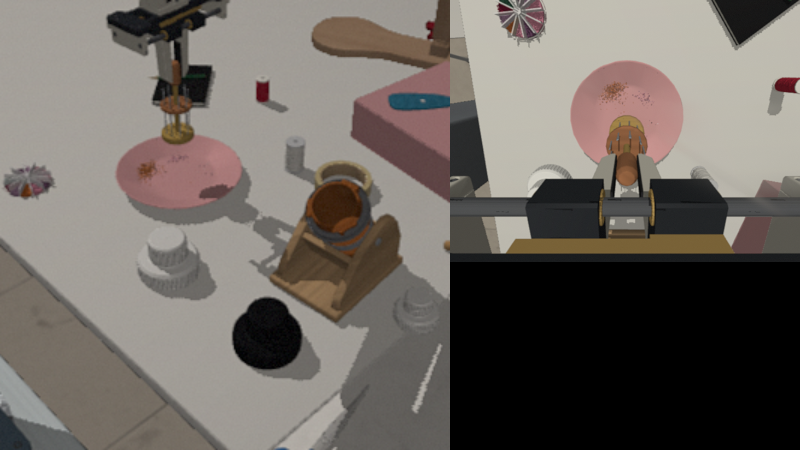

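The scene crop shows the rack hanging upright over the plate, with the knob at (175,70) and the foot at (177,133). The cap is standing at (168,255), the jar is empty and everything else is in place. I'll check the foot against the prediction, then lower.

Run:
```python
from h import *
s,w=load("s4"),load("w5"); C=[571.3,192.4]
print("foot pred scene",proj(s,[*C,96]),"knob",proj(s,[*C,220]),"seen foot ~",(268,208.5))
g=cv2.cvtColor(w["img"],cv2.COLOR_BGR2HSV)
m=(((g[...,0]<10)|(g[...,0]>166))&(g[...,1]>45)&(g[...,2]>70)).astype(np.uint8); m[:100]=0;m[300:]=0;m[:,:200]=0;m[:,440:]=0
c=max(cv2.findContours(m,0,1)[0],key=cv2.contourArea); q=np.array([onz(w,p,26)[:2] for p in c[:,0] if p[1]<240]);
from scipy.optimize import least_squares
f_=least_squares(lambda p:np.hypot(*(q-p).T)-108.5,C,loss="soft_l1",f_scale=.5); print("plate",f_.x)
for n,d,(x0,x1,y0,y1) in (("scene",s,(250,290,195,220)),("wrist",w,(280,365,205,300))):
    g=cv2.cvtColor(d["img"],cv2.COLOR_BGR2HSV); m=((g[...,0]>14)&(g[...,0]<32)&(g[...,1]>70)).astype(np.uint8)
    k=np.zeros_like(m); k[y0:y1,x0:x1]=m[y0:y1,x0:x1]; ys,xs=np.where(k); print(n,len(xs),xs.min(),xs.max(),ys.min(),ys.max(),"pred",proj(d,[*C,90]),proj(d,[*C,102]))
```

```text
foot pred scene [np.float64(267.4511089063916), np.float64(208.16277661753924)] knob [np.float64(265.0261881531161), np.float64(164.06299918066856)] seen foot ~ (268, 208.5)
plate [571.5315282  190.51667624]
scene 257 258 278 196 215 pred [np.float64(267.56133341421844), np.float64(210.16732718138272)] [np.float64(267.3402643622341), np.float64(206.14695002987284)]
wrist 1236 291 354 212 294 pred [np.float64(323.0381757133054), np.float64(239.39433803142575)] [np.float64(323.0638803863981), np.float64(243.61545496717278)]
```

Run:
```python
from h import *
C=[571.4,191.7]
robot.move_linear([*C,128],speed=80)
hit=robot.move_linear([*C,108],speed=12,f_stop=2.5)
P,_=tool(); print(hit,P,robot.current_contact_force(),robot.current_t())
```

```text
True [571.48324227 191.44139057 115.77891059] [ 0.03236029 -1.26019226  5.44716249] 39.2417
```

Run:
```python
from h import *
P,_=tool(); robot.move_linear([P[0],P[1],P[2]+.4],speed=10)
print(robot.current_contact_force())
robot.move_gripper(0.5); P,_=tool(); robot.move_linear([P[0],P[1],240],speed=120)
s=snap("scene","s5"); t=snap("top","t5"); robot.sleep(.5); w=snap("wrist","w6"); print(robot.current_t())
o=np.zeros((450,800,3),np.uint8); o[:,:450]=cv2.resize(s["img"][120:420,150:450],None,fx=1.5,fy=1.5); o[:262,450:]=cv2.resize(w["img"],(350,262)); o[262:442,450:690]=cv2.resize(t["img"][200:290,190:310],(240,180)); cv2.imwrite("pics/fin.png",o)
print("foot pred wrist",proj(w,[571.4,191.7,10]),"plate c scene",proj(s,[571.4,191.7,10]))
```

```text
[-0.03738914 -1.37669497 -0.72612461]
42.0667
foot pred wrist [np.float64(323.605789127191), np.float64(210.58139111561283)] plate c scene [np.float64(269.1780627800577), np.float64(235.9642490574118)]
```

View pics/fin.png

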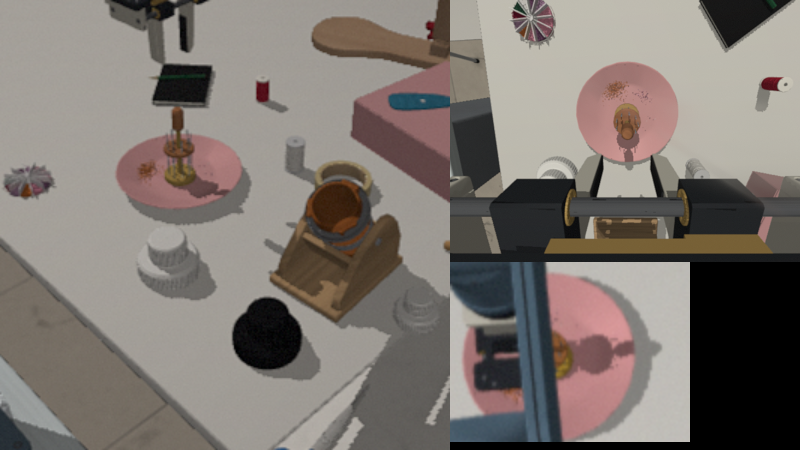

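The rack stands upright on the middle of the plate, with its foot at about (181,177) in the scene crop. The cap is upright on the table at (168,258), and the gripper is clear. Handing in.

```bash
python3 -c "
from bench import robot
print(robot.hand_in(),robot.current_t())"
```

```text
the job is handed in; nothing more can be done
the job is handed in; nothing more can be done
```

The job is handed in: the cap stands upright on the table away from the plate, the needle rack stands upright in the middle of the plate, and the other things were left where they were, all in about 42 s of the 64 s allowed.

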